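Tip the carton and the manual down into the taped bays

TASK

A spares carton and a thick paperback manual stand upright astride the near ends of the two taped bays on the bench mat. Push each of them over, away from the robot, so that both lie flat on their broad sides, one in each bay, lengthwise along it and within its tape. Only push them, never lift or carry them, and leave everything else on the bench as it stands.

Things in the scene. Friction and masses are not known exactly. Their poses are not given: they have to be found in the camera images.
- mat: Dark rubber mat lying fixed on the bench, 380 (x) x 430 (y) x 4 mm thick. Origin at the centre of its underside, on the bench; x points away from the robot (roughly, it may be turned some 0.4 rad), y to the left, z up. Two rectangles of pale paper tape on it are the bays, side by side along y.
- bay_left (a point): Centre of the left taped bay, on the mat's top face, axes as the mat's. The outline encloses 215 mm along x and 150 mm along y; the tape around it is 12 mm wide and has no height worth noting.
- bay_right (a point): Centre of the right taped bay, the same size and axes as the left one.
- carton: Closed brown cardboard carton (about 0.25 kg), 45 mm deep (x) x 90 mm wide (y) x 160 mm tall (z), standing on the mat at the near end of one bay, its broad face towards the robot, its far foot edge some 10 to 40 mm inside the bay. Origin at the centre of its underside as it stands; z up, x away from the robot. Pushed near its top it tips about its far foot edge, and falls by itself past some 0.27 rad. It and the book may stand at either bay.
- carton_mid (a point): The carton's centre, 80 mm above its underside; 23 mm above the mat when it lies flat.
- book: Thick paperback manual with plain grey covers (about 0.4 kg), 40 mm thick (x) x 120 mm wide (y) x 170 mm tall (z), standing on the mat on its lower edge at the near end of the other bay, a cover towards the robot, its far foot edge some 10 to 40 mm inside the bay. Origin at the centre of its underside as it stands; z up, x away from the robot. Pushed near its top it tips about its far foot edge, and falls by itself past some 0.23 rad.
- book_mid (a point): The book's centre, 85 mm above its underside; 20 mm above the mat when it lies flat.
- jar: Bystander: small screw jar, 42 mm across, 65 mm tall, on the mat near its robot-side edge, midway between carton and book. Origin at the centre of its underside.
- low_carton: Bystander: lower carton, 60 x 70 x 95 mm tall, standing on the bench to the left of the mat; it stays upright. Origin at the centre of its underside.
- flask: Bystander: steel flask, 68 mm across, 220 mm tall, on the bench left of the mat, farther off. Origin at the centre of its underside.
- mug: Bystander: white mug, 80 mm across, 90 mm tall, right of the mat. Origin at the centre of its underside.
- driver: Bystander: screwdriver lying on the bench right of the mat. Origin on its axis line, x along the blade.
- tape_roll: Bystander: roll core, ring 90 mm across, 24 mm high, left of the mat near the robot. Origin at the centre of its underside.
Things that resemble listed ones, but are neither listed nor needed, are in the scene too. Leave any pink look-alike of the book alone.

How it is judged:
By the outcome, as a careful person would: the job done as asked, in the order asked, and still so for the second after the job is handed in, with the robot touching nothing.
It also fails if it takes over 45 s, if anything falls off the work surface, if the arm or the gripper's body presses on something with over 40 N, if the wrist force passes 120 N, or if a joint passes its speed limit or range.

ROBOT

A 6-joint arm with a two-finger parallel gripper is mounted at the origin on the work surface. World frame = base frame: x ahead of the robot, y to its left, z up, the work surface at z = 0. Lengths are in m, angles in rad, forces in N, time in s.
With the tool pointing down it reaches from about 0.3 to 0.775 m from the base axis. Payload 14.6 kg.
Tool frame: the origin (TCP) lies midway between the tips of the shut fingers; the grasp point (between the pads) lies 19 mm behind it; z points along the fingers, y is the direction in which the jaws open and shut (so a half turn about z gives the same grasp; the last joint's range is limited). The gripper opens to 94 mm and grips with 3 to 60 N. Pads are 16 mm wide; open, the fingers measure 119 mm over their backs; the gripper's body (75 mm by 177 mm) begins 78 mm behind the grasp point.
Start: joints at [1.232, 0.3, 1.521, -0, 1.321, -0.067], TCP at [0.148, 0.53, 0.183] pointing down, gripper open.
Joint ranges: [-3.03, 3.03], [-0.79, 2.21], [0.23, 2.52], [-1.04, 4.18], [0, 3.07], [-2.55, 2.55]. Speed limits (rad/s): [2.22, 2.22, 2.57, 3.14, 3.14, 3.14].

INTERFACE

Orientations are given as a unit quaternion [x, y, z, w].
In Python, from bench import * gives the robot as it stands.
- The arm moves only by the shell command python3 -m inch 'ROWS' [FORCE]. ROWS is JSON, a list of rows, each an object with "dp": the shift along the tool's x, y, z each as a share of 0.25 m, from -1 to 1, a list of three; "rot": the turn, a rotation vector about the tool's x, y, z each as a share of pi rad, from -1 to 1, a list of three; "fingers": the opening, from -1 (shut) to 1 (fully open), so that 0 is half open. A call has 1 to 12 rows; each row is the pose to reach, as a shift and turn from the pose commanded when the call began, along the tool's axes at that moment, turning the shorter way round; what a row does not reach only later rows make up. A row lasts 1/12 s, in which the tool goes at most 41.7 mm and 7.16 degrees, less where a joint would pass 70% of its speed; a pose out of reach is approached as far as the arm can. A call with a number of a shift or a turn outside -1 to 1 is refused whole. A call with a gripper value outside its range is refused whole. The fingers move at their own pace and stop on an object; FORCE is the grip in N (left out, the last holds). Time passes only in rows, so rows that repeat a pose let the fingers close. It gives the time, the measured TCP pose, the force and the opening at its end, in the units of the state.
- get_obs(): the state, without advancing time (a new reading comes with each control period).
- read_camera(name): name is "side" or "top"; returns the picture (400x640x3 uint8, red, green, blue); there is no depth.
- get_calibration(name): a dict with "fx", "fy", "cx", "cy" (pixels), "R" (3x3) and "t" (3): a world point X has camera coordinates R X + t. Camera axes: x right, y down, z forward; pixel columns grow to the right and rows downward; lengths in m; the calibration is good to about 2 mm. A picture is of the moment at which its call begins. get_calibration takes no time and is no camera call.
- close_job(): hands the job in, once; it reports no verdict.
The state is a dict: "time_s": time; "joint_pos": joint angles; "qvel": joint speeds; "joint_efforts": joint torques, N m; "eef_pos": TCP position; "ee_rot": TCP orientation; "contact_force": force on the tool from outside, world axes, zero at the start; "ft_torque": the same for the moment, N m; "finger_gap": finger opening in m.
Only numpy, scipy, OpenCV 4.12 (cv2) and the standard library are available. Lean on these libraries where they do the work, as an engineer would, in place of code of your own. Each camera call takes 0.05 s, during which the arm holds its last target. There are 200 camera calls.

## Working session

There is one attempt and no reset: what is moved stays moved. The work goes in short steps, Python scripts to look and compute and a shell command to move; the robot and the scene stay as the last step left them, time stands still between calls to the robot, and variables do not carry over. Pictures are saved under pics/ and viewed, about 8 in all and at most 12, crops included, and the job is handed in when it is done.

```bash
mkdir -p pics; python3 - <<'E'
from bench import *
import cv2
for n in("top","side"):
    cv2.imwrite(f"pics/{n}0.png",read_camera(n)[:,:,::-1])
    print(n,get_calibration(n))
o=get_obs();print(o)
E
```

```text
top {'fx': 405.57067935747574, 'fy': 405.57067935747574, 'cx': 321.09292447887896, 'cy': 202.95219722862254, 'R': array([[ 0.01254225, -0.99991674, -0.0030342 ],
       [-0.99617163, -0.01223262, -0.08655892],
       [ 0.0865146 ,  0.00410823, -0.99624211]]), 't': array([0.00397116, 0.45999752, 0.95910018])}
side {'fx': 520.5900884136709, 'fy': 520.5900884136709, 'cx': 323.2078047612517, 'cy': 198.5787189946732, 'R': array([[ 0.92985967, -0.36770717,  0.01234615],
       [-0.18496947, -0.4962328 , -0.84825662],
       [ 0.3180366 ,  0.78647597, -0.52944147]]), 't': array([-0.41383575,  0.1624456 ,  1.10071745])}
{'time_s': 0.1, 'joint_pos': array([ 1.23237172e+00,  3.00390656e-01,  1.52153257e+00,  2.90540661e-05,
        1.32070606e+00, -6.66016329e-02]), 'qvel': array([ 1.12440011e-03, -7.48684347e-04, -9.22305686e-04, -1.87029212e-05,
        2.16549320e-03, -2.31697122e-03]), 'joint_efforts': array([ 1.42602825e-03, -5.32644010e+01, -3.53287446e+01,  7.09431502e-02,
        2.34705338e-02, -5.36110463e-05]), 'eef_pos': array([0.1475757 , 0.52955576, 0.18265099]), 'ee_rot': array([ 1.35496998e-01,  9.90777621e-01, -5.04897052e-04, -1.18036211e-04]), 'contact_force': array([-0.86309958, -0.4720025 ,  0.33443612]), 'ft_torque': array([ 0.02945508, -0.00372447, -0.05917798]), 'finger_gap': 0.09424763127009853}
```

View pics/top0.png

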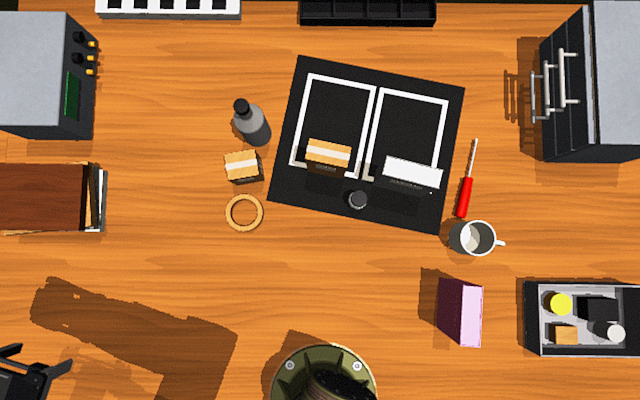

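View pics/side0.png

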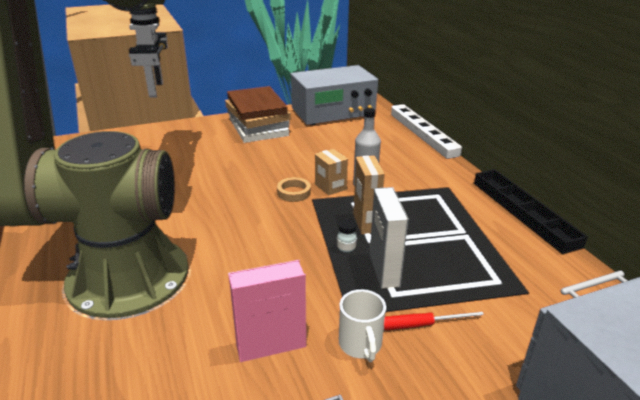

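The top view shows the carton's top at about (328,152) in the left bay and the book's at about (413,170) in the right bay. The jar is at (358,198), and the mat is turned about 0.2 rad clockwise. The side view agrees; the pink look-alike is at (268,310).

```bash
cat > h.py <<'E'
from bench import *
import numpy as np, cv2
def cast(n,uv,z):
    c=get_calibration(n);R=np.array(c["R"]);t=np.array(c["t"])
    uv=np.atleast_2d(np.array(uv,float))
    d=np.c_[(uv[:,0]-c["cx"])/c["fx"],(uv[:,1]-c["cy"])/c["fy"],np.ones(len(uv))]@R
    o=-R.T@t
    return o+d*((z-o[2])/d[:,2])[:,None]
def blobs(m,amin):
    cs,_=cv2.findContours(m.astype(np.uint8)*255,cv2.RETR_EXTERNAL,cv2.CHAIN_APPROX_NONE)
    return [c for c in cs if cv2.contourArea(c)>amin]
def rect(n,c,z):
    p=cast(n,c.reshape(-1,2),z)[:,:2]*1000
    r=cv2.minAreaRect(p.astype(np.float32))
    return r
E
python3 - <<'E'
from h import *
im=cv2.imread("pics/top0.png");hsv=cv2.cvtColor(im,cv2.COLOR_BGR2HSV)
H,S,V=[hsv[...,i].astype(int) for i in range(3)]
yy,xx=np.mgrid[:400,:640]
box=(xx>262)&(xx<470)&(yy>50)&(yy<240)
wood=(S>110)&(V>90)
dark=(box&~wood).astype(np.uint8)
dark=cv2.morphologyEx(dark,cv2.MORPH_OPEN,np.ones((9,9)))
for c in blobs(dark,5000):
    print("mat",rect("top",cv2.convexHull(c),.004))
white=box&(S<50)&(V>150)&(xx<455)
w=white.astype(np.uint8)
tape=w.copy()
bk=cv2.morphologyEx(w,cv2.MORPH_OPEN,np.ones((12,12)))
for c in blobs(bk,200): print("book",cv2.boundingRect(c),rect("top",c,.174), (cv2.boxPoints(rect("top",c,.174))).round())
# bay inner: dark holes
n,l,st,ce=cv2.connectedComponentsWithStats((box&(V<70)).astype(np.uint8))
print([(i,st[i],ce[i].round()) for i in range(1,n) if st[i][4]>500])
ct=box&(xx>295)&(xx<360)&(yy>132)&(yy<178)&(V>130)&~((xx<308))
for c in blobs(ct,100): print("carton",cv2.boundingRect(c),rect("top",c,.164),cv2.boxPoints(rect("top",c,.164)).round())
cv2.imwrite("pics/c0.png",cv2.resize(im[45:240,260:475],None,fx=3.6,fy=3,interpolation=cv2.INTER_CUBIC)[:600,:800])
E
```

```text
mat ((612.45556640625, -100.95088195800781), (429.2986755371094, 378.56805419921875), 79.11744689941406)
book (386, 159, 55, 28) ((511.2740173339844, -178.6149444580078), (117.14381408691406, 40.64213562011719), 76.77747344970703) [[ 478. -231.]
 [ 518. -240.]
 [ 544. -126.]
 [ 505. -117.]]
[(1, array([  267,    55,   198,   180, 20132], dtype=int32), array([366., 145.]))]
carton (344, 144, 16, 34) ((532.7661743164062, -64.41455078125), (26.839752197265625, 73.37930297851562), 64.15545654296875) [[494. -60.]
 [560. -92.]
 [572. -68.]
 [506. -36.]]
carton (308, 138, 44, 30) ((552.8856811523438, -3.5268821716308594), (90.98907470703125, 45.98102951049805), 78.37793731689453) [[521. -43.]
 [566. -53.]
 [585.  36.]
 [540.  46.]]
```

View pics/c0.png

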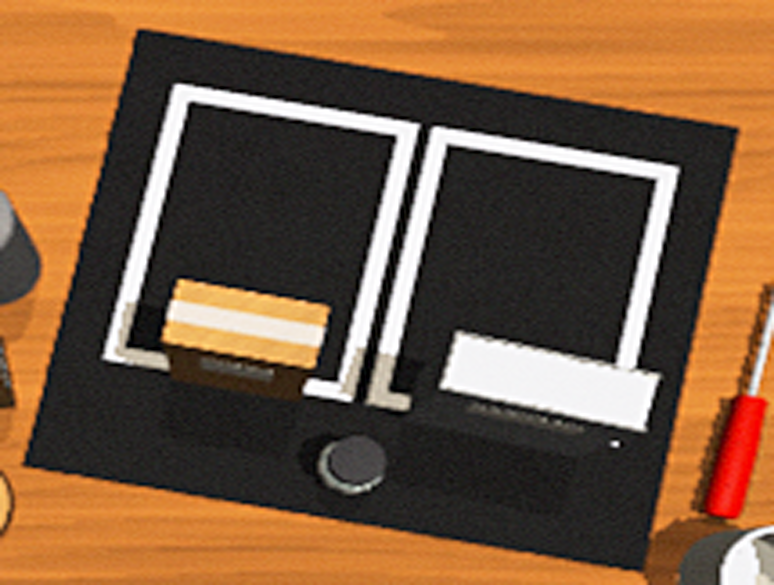

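```bash
cat >> h.py <<'E'
from scipy.spatial.transform import Rotation as Ro
YAW=np.radians(-10.88);MC=np.array([.6125,-.1010])
X=np.array([np.cos(YAW),np.sin(YAW)]);Y=np.array([-X[1],X[0]])
def tomat(p): d=np.atleast_2d(p)[:,:2]-MC; return np.c_[d@X,d@Y]
def toworld(m): m=np.array(m);return MC+m[0]*X+m[1]*Y
def plan(xyz,yaw=None):
    o=get_obs();R=Ro.from_quat(o["ee_rot"]);d=np.array(xyz)-o["eef_pos"]
    out={"dp":(R.inv().apply(d)/.25).round(3),"norm":np.linalg.norm(d).round(3)}
    if yaw is not None: # tool y along world angle yaw+90, tool z down
        T=Ro.from_matrix(np.array([[-np.cos(yaw),-np.sin(yaw),0],[-np.sin(yaw),np.cos(yaw),0],[0,0,-1]]))
        out["rot"]=((R.inv()*T).as_rotvec()/np.pi).round(3)
    return out
E
python3 - <<'E'
from h import *
im=cv2.imread("pics/top0.png")
c=np.array([[188,103],[398,135],[135,345],[340,380],[442,147],[658,183],[383,393],[618,365]])/[3.6,3]+[260,45]
print((tomat(cast("top",c,.004))*1000).round())
print("jar",(tomat(cast("top",[[358.5,199]],.069))*1000).round(),cast("top",[[358.5,199]],.069))
for n,p in dict(flask=(241,108,.22),low=(241,165,.095)).items(): print(n,cast("top",[p[:2]],p[2]).round(3))
w=toworld([-.175,.0844]);print(w)
print(plan([*w,.26],np.radians(-11.3)))
E
```

```text
[[ 132.  165.]
 [ 135.   16.]
 [ -77.  159.]
 [ -77.   15.]
 [ 131.  -16.]
 [ 130. -169.]
 [ -82.  -16.]
 [ -26. -169.]]
jar [[-149.   -3.]] [[ 0.46580651 -0.076211    0.069     ]]
flask [[0.627 0.168 0.22 ]]
low [[0.537 0.19  0.095]]
[0.45657641 0.0149146 ]
{'dp': array([-1.743, -1.651, -0.308]), 'norm': np.float64(0.605), 'rot': array([-0.   , -0.   , -0.024])}
```

```bash
python3 -m inch '[{"dp":[0,0,-0.31],"rot":[0,0,0],"fingers":0},{"dp":[0,0,-0.31],"rot":[0,0,0],"fingers":0},{"dp":[-0.87,-0.83,-0.31],"rot":[0,0,0],"fingers":0},{"dp":[-0.87,-0.83,-0.31],"rot":[0,0,0],"fingers":0},{"dp":[-0.87,-0.83,-0.31],"rot":[0,0,0],"fingers":0},{"dp":[-0.87,-0.83,-0.31],"rot":[0,0,0],"fingers":0},{"dp":[-0.87,-0.83,-0.31],"rot":[0,0,0],"fingers":0},{"dp":[-0.87,-0.83,-0.31],"rot":[0,0,0],"fingers":0},{"dp":[-0.87,-0.83,-0.31],"rot":[0,0,0],"fingers":0},{"dp":[-0.87,-0.83,-0.31],"rot":[0,0,0],"fingers":0},{"dp":[-0.87,-0.83,-0.31],"rot":[0,0,0],"fingers":0},{"dp":[-0.87,-0.83,-0.31],"rot":[0,0,0],"fingers":0}]' 10; python3 -c "
from h import *
print(plan([*toworld([-.175,.0844]),.26],np.radians(-11.3)))"
```

```text
time_s: 1.1
eef_pos: [0.3015, 0.2716, 0.2606]
ee_rot: [0.136, 0.991, 0.0, -0.0]
contact_force: [-0.1, -0.1, -0.6]
finger_gap: 0.0467
{'dp': array([-0.875, -0.821,  0.002]), 'norm': np.float64(0.3), 'rot': array([ 0.   , -0.   , -0.024])}
```

```bash
python3 -m inch '[{"dp":[-0.875,-0.82,0],"rot":[0,0,-0.024],"fingers":0},{"dp":[-0.875,-0.82,0],"rot":[0,0,-0.024],"fingers":0},{"dp":[-0.875,-0.82,0],"rot":[0,0,-0.024],"fingers":0},{"dp":[-0.875,-0.82,0],"rot":[0,0,-0.024],"fingers":0},{"dp":[-0.875,-0.82,0],"rot":[0,0,-0.024],"fingers":0},{"dp":[-0.875,-0.82,0],"rot":[0,0,-0.024],"fingers":0},{"dp":[-0.875,-0.82,0],"rot":[0,0,-0.024],"fingers":0},{"dp":[-0.875,-0.82,0],"rot":[0,0,-0.024],"fingers":0},{"dp":[-0.875,-0.82,0],"rot":[0,0,-0.024],"fingers":0},{"dp":[-0.875,-0.82,0],"rot":[0,0,-0.024],"fingers":0},{"dp":[-0.875,-0.82,0],"rot":[0,0,-0.024],"fingers":0}]'; python3 -c "
from h import *
print(plan([*toworld([-.175,.0844]),.14],np.radians(-11.3)))
print(plan([*toworld([-.11,.0844]),.14]))
print(plan([*toworld([-.03,.0844]),.14]))"
```

```text
time_s: 2.02
eef_pos: [0.4567, 0.0172, 0.2606]
ee_rot: [0.097, 0.995, 0.0, -0.0]
contact_force: [-0.0, -1.0, -0.1]
finger_gap: 0.0472
{'dp': array([-0.001, -0.009,  0.482]), 'norm': np.float64(0.121), 'rot': array([ 0.   , -0.   ,  0.001])}
{'dp': array([-0.261, -0.008,  0.482]), 'norm': np.float64(0.137)}
{'dp': array([-0.581, -0.006,  0.482]), 'norm': np.float64(0.189)}
```

```bash
python3 -m inch '[{"dp":[0,-0.01,0.48],"rot":[0,0,0],"fingers":0},{"dp":[0,-0.01,0.48],"rot":[0,0,0],"fingers":0},{"dp":[0,-0.01,0.48],"rot":[0,0,0],"fingers":0},{"dp":[0,-0.01,0.48],"rot":[0,0,0],"fingers":0},{"dp":[-0.1,-0.01,0.48],"rot":[0,0,0],"fingers":0},{"dp":[-0.2,-0.01,0.48],"rot":[0,0,0],"fingers":0},{"dp":[-0.24,-0.01,0.48],"rot":[0,0,0],"fingers":0},{"dp":[-0.26,-0.01,0.48],"rot":[0,0,0],"fingers":0},{"dp":[-0.28,-0.01,0.48],"rot":[0,0,0],"fingers":0},{"dp":[-0.3,-0.01,0.48],"rot":[0,0,0],"fingers":0}]'; python3 -m inch '[{"dp":[-0.02,0,0],"rot":[0,0,0],"fingers":0},{"dp":[-0.04,0,0],"rot":[0,0,0],"fingers":0},{"dp":[-0.06,0,0],"rot":[0,0,0],"fingers":0},{"dp":[-0.08,0,0],"rot":[0,0,0],"fingers":0}]';python3 - <<'E'
from h import *
cv2.imwrite("pics/s1.png",read_camera("side")[100:320,260:540,::-1].repeat(2,0).repeat(2,1))
E
```

```text
time_s: 2.85
eef_pos: [0.5305, -0.001, 0.1421]
ee_rot: [0.098, 0.995, 0.0, 0.001]
contact_force: [-3.7, 1.6, 18.5]
finger_gap: 0.0469
time_s: 3.18
eef_pos: [0.5519, -0.0054, 0.1455]
ee_rot: [0.098, 0.995, 0.0, 0.004]
contact_force: [-5.0, -0.1, 32.4]
finger_gap: 0.047
```

View pics/s1.png

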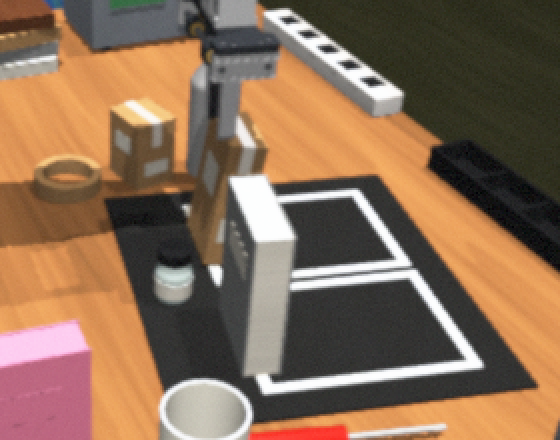

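The carton is tipping under the fingers at (228,130), but an upward force of 32 N suggests its top edge is catching a step on the fingers. I'll raise the tool before pushing further.

```bash
python3 -m inch '[{"dp":[0.01,0,-0.04],"rot":[0,0,0],"fingers":0},{"dp":[0.01,0,-0.06],"rot":[0,0,0],"fingers":0},{"dp":[0.01,0,-0.06],"rot":[0,0,0],"fingers":0}]'; python3 -c "
from h import *
print(tomat(get_obs()['eef_pos']))"
```

```text
time_s: 3.48
eef_pos: [0.5476, -0.0049, 0.1573]
ee_rot: [0.098, 0.995, 0.0, 0.001]
contact_force: [0.1, -0.3, 0.7]
finger_gap: 0.047
[[-0.08184606  0.08212362]]
```

```bash
python3 -m inch '[{"dp":[-0.02,0,0],"rot":[0,0,0],"fingers":0},{"dp":[-0.04,0,0],"rot":[0,0,0],"fingers":0}]'; python3 -m inch '[{"dp":[-0.02,0,0],"rot":[0,0,0],"fingers":0},{"dp":[-0.04,0,0],"rot":[0,0,0],"fingers":0}]';python3 - <<'E'
from h import *
cv2.imwrite("pics/s2.png",read_camera("side")[100:320,260:540,::-1].repeat(2,0).repeat(2,1))
E
```

```text
time_s: 3.65
eef_pos: [0.5573, -0.0071, 0.1554]
ee_rot: [0.098, 0.995, -0.0, -0.0]
contact_force: [-0.6, 0.7, -0.4]
finger_gap: 0.0471
time_s: 3.82
eef_pos: [0.5674, -0.0092, 0.1551]
ee_rot: [0.098, 0.995, -0.0, -0.0]
contact_force: [-0.7, -0.1, -0.7]
finger_gap: 0.047
```

View pics/s2.png

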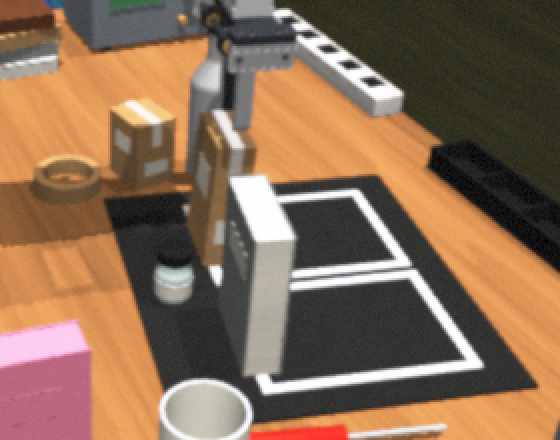

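```bash
python3 - <<'E'
from h import *
a=read_camera("side");t=read_camera("top")
cv2.imwrite("pics/top2.png",t[:,:,::-1]);cv2.imwrite("pics/side2.png",a[:,:,::-1])
A=cv2.resize(a[130:240,320:420],(400,440),interpolation=cv2.INTER_CUBIC);T=cv2.resize(t[80:190,280:380],(400,440),interpolation=cv2.INTER_CUBIC)
cv2.imwrite("pics/m2.png",np.hstack([A,T])[:,:,::-1])
E
```

```text
(no output)
```

View pics/m2.png

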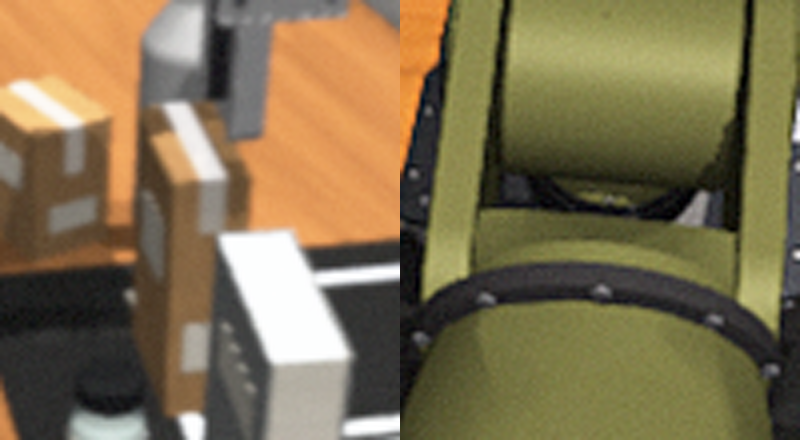

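```bash
python3 - <<'E'
from h import *
p=np.array([[175,185],[228,180],[147,112],[188,103]])/4+[320,130]
print((tomat(cast("side",p,.164))*1000).round())
f=np.array([[140,395],[185,415],[205,395]])/4+[320,130]
print("feet",(tomat(cast("side",f,.004))*1000).round())
c=get_calibration("side");R=np.array(c["R"]);t=np.array(c["t"]);print("cam",-R.T@t)
def pr(P):
    q=R@P+t;return c["fx"]*q[0]/q[2]+c["cx"],c["fy"]*q[1]/q[2]+c["cy"]
o=get_obs();e=o["eef_pos"];print(e,tomat(e),pr(e), (np.array(pr(e))-[320,130])*4)
for dy in(-.03,.03):print((np.array(pr(e+np.r_[Y*dy,0]))-[320,130])*4)
a=cv2.imread("pics/side0.png")[130:240,320:420];b=cv2.imread("pics/side2.png")[130:240,320:420]
cv2.imwrite("pics/m3.png",cv2.resize(np.hstack([a,b]),None,fx=4,fy=4,interpolation=cv2.INTER_CUBIC))
E
```

```text
[[-101.   35.]
 [ -71.   35.]
 [ -96.  121.]
 [ -69.  128.]]
feet [[-107.   63.]
 [ -85.   39.]
 [ -68.   56.]]
cam [ 0.06478822 -0.93724735  0.7256703 ]
[ 0.5671613  -0.00918962  0.15512926] [[-0.06185317  0.08160226]] (np.float64(375.1206432561376), np.float64(168.22266753449924)) [220.48257302 152.89067014]
[234.86323964 178.25293746]
[206.69218914 128.56944694]
```

View pics/m3.png

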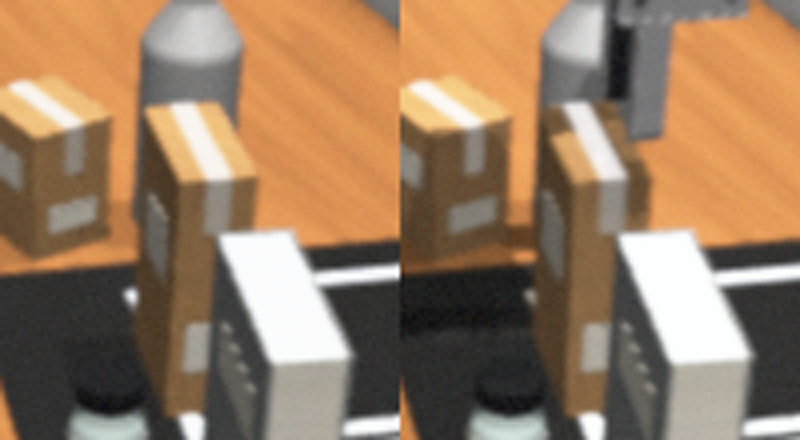

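The side picture shows the carton in the same place as before. The half-open fingertips sit about 20 mm above the TCP, at crop (250,135), because the fingers retract as they open. They brushed over the carton's top. I'll back off over it, come in lower and push again.

```bash
python3 -m inch '[{"dp":[0,0,-0.18],"rot":[0,0,0],"fingers":0},{"dp":[0,0,-0.18],"rot":[0,0,0],"fingers":0},{"dp":[0.35,0.01,-0.18],"rot":[0,0,0],"fingers":0},{"dp":[0.35,0.01,-0.18],"rot":[0,0,0],"fingers":0},{"dp":[0.35,0.01,-0.18],"rot":[0,0,0],"fingers":0},{"dp":[0.35,0.01,-0.18],"rot":[0,0,0],"fingers":0},{"dp":[0.35,0.01,0.14],"rot":[0,0,0],"fingers":0},{"dp":[0.35,0.01,0.14],"rot":[0,0,0],"fingers":0},{"dp":[0.35,0.01,0.14],"rot":[0,0,0],"fingers":0},{"dp":[0.28,0.01,0.14],"rot":[0,0,0],"fingers":0},{"dp":[0.22,0.01,0.14],"rot":[0,0,0],"fingers":0}]' && python3 -m inch '[{"dp":[-0.02,0,0],"rot":[0,0,0],"fingers":0},{"dp":[-0.04,0,0],"rot":[0,0,0],"fingers":0},{"dp":[-0.06,0,0],"rot":[0,0,0],"fingers":0},{"dp":[-0.08,0,0],"rot":[0,0,0],"fingers":0}]'; python3 -m inch '[{"dp":[-0.02,0,0],"rot":[0,0,0],"fingers":0},{"dp":[-0.04,0,0],"rot":[0,0,0],"fingers":0}]'; python3 -c "
from h import *
print(tomat(get_obs()['eef_pos']))"
```

```text
time_s: 4.88
eef_pos: [0.5153, 0.0038, 0.1223]
ee_rot: [0.098, 0.995, 0.0, 0.0]
contact_force: [-0.2, 0.1, 0.9]
finger_gap: 0.0467
time_s: 5.22
eef_pos: [0.5335, 0.0002, 0.1213]
ee_rot: [0.098, 0.995, 0.0, 0.0]
contact_force: [-0.8, 1.0, 0.9]
finger_gap: 0.0463
time_s: 5.38
eef_pos: [0.5434, -0.0018, 0.1209]
ee_rot: [0.098, 0.995, 0.0, 0.0]
contact_force: [-0.7, -1.3, 0.1]
finger_gap: 0.0471
[[-0.08662091  0.08438506]]
```

```bash
python3 -m inch '[{"dp":[-0.02,0,0],"rot":[0,0,0],"fingers":0},{"dp":[-0.04,0,0],"rot":[0,0,0],"fingers":0},{"dp":[-0.06,0,0],"rot":[0,0,0],"fingers":0},{"dp":[-0.08,0,0],"rot":[0,0,0],"fingers":0},{"dp":[-0.1,0,0],"rot":[0,0,0],"fingers":0},{"dp":[-0.12,0,0],"rot":[0,0,0],"fingers":0},{"dp":[-0.12,0,0],"rot":[0,0,0],"fingers":0},{"dp":[-0.12,0,0],"rot":[0,0,0],"fingers":0},{"dp":[-0.12,0,0],"rot":[0,0,0],"fingers":0},{"dp":[-0.12,0,0],"rot":[0,0,0],"fingers":0}]'; python3 - <<'E'
from h import *
cv2.imwrite("pics/s4.png",read_camera("side")[100:320,260:540,::-1].repeat(2,0).repeat(2,1))
w=toworld([-.17,-.0954])
print(tomat(get_obs()['eef_pos']));print(plan([*w,.2],np.radians(-12.8)))
E
```

```text
time_s: 6.22
eef_pos: [0.5722, -0.0076, 0.1207]
ee_rot: [0.098, 0.995, 0.0, -0.0]
contact_force: [-0.5, -0.0, -0.1]
finger_gap: 0.0473
[[-0.05716079  0.08416892]]
{'dp': array([ 0.447, -0.721, -0.317]), 'norm': np.float64(0.226), 'rot': array([0.   , 0.   , 0.009])}
```

View pics/s4.png

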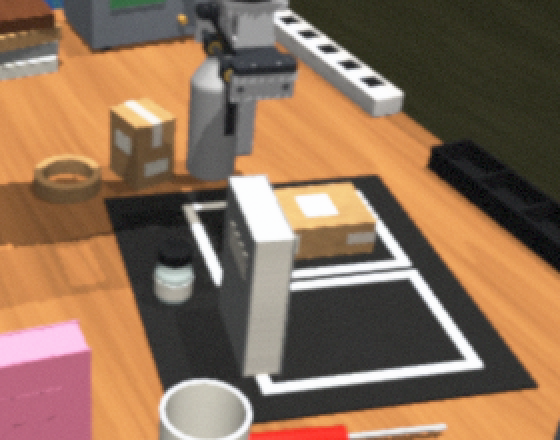

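The carton now lies flat in the left bay, with its top face at about (330,200) in the crop. Next I'll do the book the same way.

```bash
python3 -m inch '[{"dp":[0.1,0,-0.3],"rot":[0,0,0],"fingers":0},{"dp":[0.2,0,-0.4],"rot":[0,0,0],"fingers":0},{"dp":[0.45,0,-0.4],"rot":[0,0,0],"fingers":0},{"dp":[0.45,0,-0.4],"rot":[0,0,0],"fingers":0},{"dp":[0.45,-0.72,-0.4],"rot":[0,0,0],"fingers":0},{"dp":[0.45,-0.72,-0.4],"rot":[0,0,0],"fingers":0},{"dp":[0.45,-0.72,-0.4],"rot":[0,0,0],"fingers":0},{"dp":[0.45,-0.72,-0.4],"rot":[0,0,0],"fingers":0},{"dp":[0.45,-0.72,-0.4],"rot":[0,0,0],"fingers":0},{"dp":[0.45,-0.72,-0.4],"rot":[0,0,0],"fingers":0},{"dp":[0.45,-0.72,-0.4],"rot":[0,0,0],"fingers":0}]'; python3 -c "
from h import *
print(plan([*toworld([-.17,-.0954]),.125],np.radians(-11.3)))
print(plan([*toworld([-.12,-.0954]),.125]))"
```

```text
time_s: 7.18
eef_pos: [0.4267, -0.1624, 0.2207]
ee_rot: [0.099, 0.995, 0.0, 0.0]
contact_force: [-0.0, 1.1, -0.1]
finger_gap: 0.0472
{'dp': array([-0.003, -0.   ,  0.383]), 'norm': np.float64(0.096), 'rot': array([ 0.,  0., -0.])}
{'dp': array([-0.203,  0.001,  0.383]), 'norm': np.float64(0.108)}
```

```bash
python3 -m inch '[{"dp":[0,0,0.38],"rot":[0,0,0],"fingers":0},{"dp":[0,0,0.38],"rot":[0,0,0],"fingers":0},{"dp":[0,0,0.38],"rot":[0,0,0],"fingers":0},{"dp":[-0.1,0,0.38],"rot":[0,0,0],"fingers":0},{"dp":[-0.18,0,0.38],"rot":[0,0,0],"fingers":0},{"dp":[-0.22,0,0.38],"rot":[0,0,0],"fingers":0},{"dp":[-0.24,0,0.38],"rot":[0,0,0],"fingers":0},{"dp":[-0.26,0,0.38],"rot":[0,0,0],"fingers":0},{"dp":[-0.28,0,0.38],"rot":[0,0,0],"fingers":0}]' && python3 -m inch '[{"dp":[-0.02,0,0],"rot":[0,0,0],"fingers":0},{"dp":[-0.04,0,0],"rot":[0,0,0],"fingers":0},{"dp":[-0.06,0,0],"rot":[0,0,0],"fingers":0},{"dp":[-0.08,0,0],"rot":[0,0,0],"fingers":0},{"dp":[-0.1,0,0],"rot":[0,0,0],"fingers":0},{"dp":[-0.12,0,0],"rot":[0,0,0],"fingers":0},{"dp":[-0.12,0,0],"rot":[0,0,0],"fingers":0},{"dp":[-0.12,0,0],"rot":[0,0,0],"fingers":0},{"dp":[-0.12,0,0],"rot":[0,0,0],"fingers":0},{"dp":[-0.12,0,0],"rot":[0,0,0],"fingers":0}]'; python3 - <<'E'
from h import *
cv2.imwrite("pics/s5.png",read_camera("side")[100:320,260:540,::-1].repeat(2,0).repeat(2,1))
print(tomat(get_obs()['eef_pos']))
E
```

```text
time_s: 7.93
eef_pos: [0.4958, -0.175, 0.1257]
ee_rot: [0.098, 0.995, 0.0, -0.0]
contact_force: [-0.1, 0.8, 1.6]
finger_gap: 0.0469
time_s: 8.77
eef_pos: [0.5249, -0.1817, 0.1257]
ee_rot: [0.098, 0.995, 0.0, -0.0]
contact_force: [0.2, -0.1, 0.6]
finger_gap: 0.047
[[-0.07084186 -0.0957622 ]]
```

View pics/s5.png

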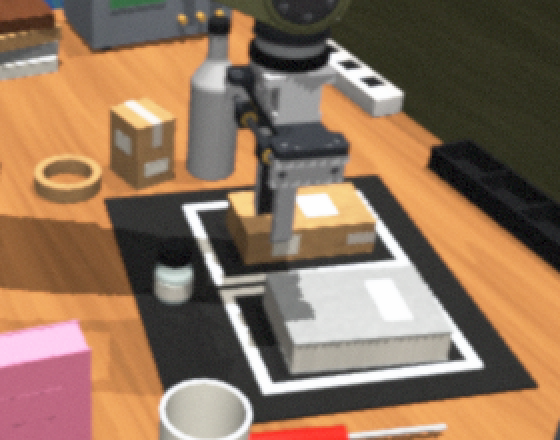

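Both are down and appear to be inside the tape. I'll raise and pull back the arm, then check from above.

```bash
python3 -m inch '[{"dp":[0,0,-0.5],"rot":[0,0,0],"fingers":0},{"dp":[0,0,-0.5],"rot":[0,0,0],"fingers":0},{"dp":[0,0,-0.5],"rot":[0,0,0],"fingers":0},{"dp":[0.5,0,-0.5],"rot":[0,0,0],"fingers":0},{"dp":[0.5,0,-0.5],"rot":[0,0,0],"fingers":0},{"dp":[0.5,0,-0.5],"rot":[0,0,0],"fingers":0},{"dp":[0.5,-0.95,-0.5],"rot":[0,0,0],"fingers":0},{"dp":[0.5,-0.95,-0.5],"rot":[0,0,0],"fingers":0},{"dp":[0.5,-0.95,-0.5],"rot":[0,0,0],"fingers":0},{"dp":[0.5,-0.95,-0.5],"rot":[0,0,0],"fingers":0},{"dp":[0.5,-0.95,-0.5],"rot":[0,0,0],"fingers":0},{"dp":[0.5,-0.95,-0.5],"rot":[0,0,0],"fingers":0}]'; python3 - <<'E'
from h import *
cv2.imwrite("pics/top6.png",read_camera("top")[:,:,::-1])
im=cv2.imread("pics/top6.png")
cv2.imwrite("pics/c6.png",cv2.resize(im[45:240,260:475],None,fx=3.6,fy=3,interpolation=cv2.INTER_CUBIC))
E
```

```text
time_s: 9.82
eef_pos: [0.3546, -0.3931, 0.2506]
ee_rot: [0.099, 0.995, -0.0, -0.0]
contact_force: [0.3, 0.4, -0.7]
finger_gap: 0.0471
```

View pics/c6.png

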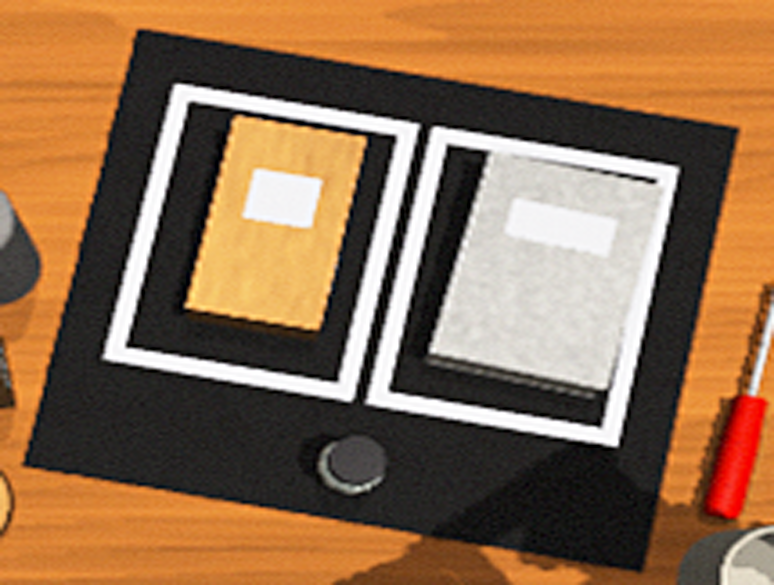

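The carton is well inside the left bay. In the crop the book's right and far edges, at (660,185), look close to the tape. That may be parallax, so I'll compute the margins.

```bash
python3 - <<'E'
from h import *
f=lambda p,z:(tomat(cast("top",np.array(p)/[3.6,3]+[260,45],z))*1000).round()
print("book",f([[487,153],[660,185],[607,390],[430,356]],.044).tolist())
print("carton",f([[233,116],[367,137],[320,331],[185,309]],.049).tolist())
print("bayR",f([[442,147],[658,183],[605,428],[388,395]],.004).tolist())
print("bayL",f([[188,103],[398,135],[343,382],[128,348]],.004).tolist())
E
```

```text
book [[116.0, -44.0], [114.0, -162.0], [-57.0, -157.0], [-53.0, -37.0]]
carton [[110.0, 129.0], [111.0, 38.0], [-49.0, 38.0], [-50.0, 128.0]]
bayR [[131.0, -16.0], [130.0, -169.0], [-80.0, -170.0], [-83.0, -20.0]]
bayL [[132.0, 165.0], [135.0, 16.0], [-78.0, 13.0], [-80.0, 163.0]]
```

```bash
python3 - <<'E'
from h import *
a=read_camera("side")
c=cv2.resize(a[215:310,360:510],(780,494),interpolation=cv2.INTER_CUBIC)
cv2.imwrite("pics/s7.png",c[:,:,::-1])
E
```

```text
(no output)
```

View pics/s7.png

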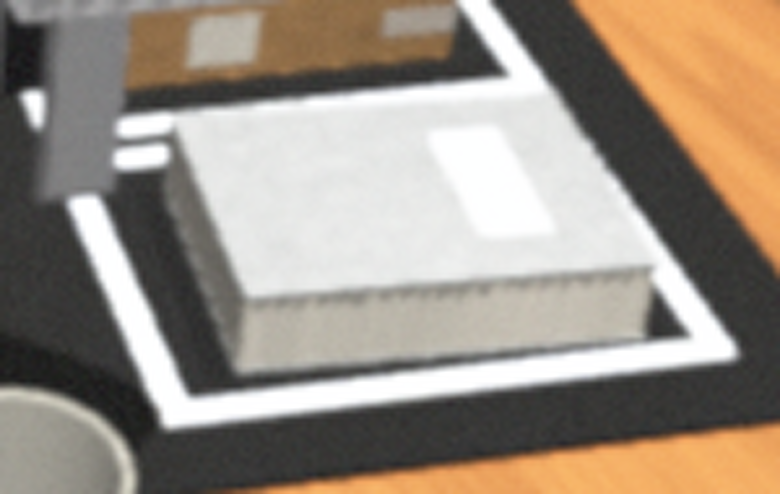

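The side view shows dark mat between the book's right foot edge, from (235,375) to (645,335), and the tape's inner edge along its whole length. The gap is about 5 mm, so the book is inside the bay. The arm is clear of everything, so I'm handing in.

```bash
python3 -c "
from bench import *
print(close_job())"
```

```text
the job is handed in; nothing more can be done
None
```

I pushed the carton and the book over with half-open fingers. Both now lie flat and lengthwise, one in each bay. I handed the job in at about 10 s of robot time, with the arm clear of everything.

- **First try at the carton:** this pass failed. Half-open fingertips sit about 20 mm short of the TCP, so they rubbed over the carton's top, with up to about 32 N upward. The carton did not visibly move, and a lower second push tipped it cleanly.
- **Carton, final check:** it lies straight in the left bay, at least 20 mm inside the tape on every side.
- **Book, final check:** it is turned about 2° and lies off-centre to the right. Its far end is about 15 mm inside the tape. Its right edge measured 5–7 mm inside from the top camera, and the side view shows a gap there of roughly 5 mm. That is the tightest margin, against a calibration good to about 2 mm.
- **Other objects:** the jar looked unmoved in the last top picture. The other bystanders and the pink look-alike showed no change wherever they were in view, but I did not re-measure them.

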